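# Dress a worn knife stone with the flattening block

### The arm

A 6-joint arm with a two-finger parallel gripper is mounted at the origin on a cart in front of the work surface, level with it; the furniture and walls round the work are solid. World frame = base frame: x ahead of the robot, y to its left, z up, the work surface at z = 0. Lengths are in mm, angles in rad, forces in N, time in s.
With the tool pointing down it reaches from about 300 to 850 mm from the base axis. Payload 4.2 kg.
Tool frame: the origin (TCP) lies at the very end of the fingers, on their centre line; the grasp point (between the pads) lies 19 mm behind it (arm.hold_point_z is the distance from the TCP to the grasp point, in mm); z points along the fingers, y is the line along which they close (so a half turn about z gives the same grasp; the last joint's range is limited). The gripper opens to 91 mm and grips with 3 to 60 N. Pads are 32 mm wide; open, the fingers measure 118 mm over their backs; the gripper's body (76 mm by 178 mm) begins 60 mm behind the grasp point.
Start: joints at [1.244, 0.32, 1.565, -0, 1.257, -0.02], TCP at [173.658, 548.166, 213.976] pointing down, gripper open.
Joint ranges: [-3.11, 3.11], [-0.84, 2.01], [0.21, 2.61], [-1.34, 4.49], [0.05, 2.63], [-2.56, 2.56]. Speed limits (rad/s): [2.57, 2.57, 3.14, 3.14, 3.14, 3.14].

### API

Orientations are given as a unit quaternion [x, y, z, w].
In Python, from station import arm gives the robot as it stands. The module is installed in compiled form; this text tells all that it offers.
- The arm moves only by the tool apply_moves, never from a script. Its argument "moves" is one flat list of numbers, 7 for each row, row after row: the shift along the tool's x, y, z in cm, then the turn, a rotation vector about the tool's x, y, z in degrees, then the gripper's target within -1 to 1 (fully open at 1, half-way at 0, shut at -1). A call has 1 to 8 rows; each row is the pose to reach, as a shift and turn from the pose commanded when the call began, along the tool's axes at that moment; what a row does not reach only later rows make up. A row lasts 1/8 s, in which the tool goes at most 62.5 mm and 10.7 degrees, less where a joint would pass 70% of its speed; a pose out of reach is approached as far as the arm can. A call with a gripper value outside its range is refused whole. The fingers move at their own pace and stop on an object; "force" is the grip in N (left out, the last holds). Time passes only in rows, so rows that repeat a pose let the fingers close. It gives the time, the measured TCP pose, the force, the opening and the grip force at its end, in the units of the state.
- arm.get_obs(): the state, without advancing time (a new reading comes with each control period).
- arm.read_camera(name): name is "scene" or "top" or "wrist"; returns the picture (400x640x3 uint8, red, green, blue); there is no depth.
- arm.get_calibration(name): a dict with "vfov" (degrees; the focal length in pixels is half the picture's height over the tangent of half this angle, whatever the lens; pixels are square), "cx", "cy" (the principal point, pixels), "k1" (the pictures are not rectified: a ray, as slopes to the right and down, at radius r is drawn at 1 + k1 r^2 times it, then the intrinsics apply), "origin" and "orientation" of the camera in the world. Camera axes: x right, y up, looking along -z (the intrinsics and any distortion apply to the point x, -y, -z); pixel columns grow to the right and rows downward; lengths in mm; the calibration is good to about 2 mm. A picture is of the moment at which its call begins: read the wrist's pose just before it. get_calibration takes no time and is no camera call; for the wrist camera it gives the pose at the moment of the call.
- arm.finish_job(): hands the job in; it is judged then, once.
The state is a dict: "clock": time; "joints": joint angles; "qvel": joint speeds; "joint_efforts": joint torques, N m; "eef_pos": TCP position; "eef_rot": TCP orientation; "wrist_force": force on the tool from outside, world axes, zero at the start; "torque": the same for the moment, N m; "grip_width": opening from 0.0 (shut) to 1.0 (fully open); "finger_force": force on a finger pad.
Only numpy, scipy, OpenCV 4.12 (cv2) and the standard library are available. Lean on these libraries where they do the work, as an engineer would, in place of code of your own. Each camera call takes 0.05 s, during which the arm holds its last target. There are 200 camera calls.

### The job

The knife-sharpening stone in its grey holder has worn unevenly: take the flattening block by its wooden grip, lay it lined up on the plain end of the stone, and rub it in one slow stroke along the middle of the stone to the clamp-screw end, pressing down steadily with about 9 N all the way and never with more than 25 N. Then stand the block upright on the round cork trivet and let go, without disturbing the cup, the egg timer and the bottle cork.

Things in the scene. Friction and masses are not known exactly. Their poses are not given: they have to be found in the camera images.
- block_grip (a point): Flattening block (0.18 to 0.35 kg): grey plate 70 x 44 mm, 16 mm thick, with an upright wooden grip. This point is the grip's centre, over the plate's middle, 45 mm above the underside. The grip is a bar 58 mm long (along x, as the plate), 20 mm thick (y), from 29 to 63 mm above the underside, on a neck 16 mm thick. z is up. It starts standing on the worktop.
- holder: Fixed grey stone holder, 220 mm long (x), 84 mm wide (y), rim 18 mm high; origin at the middle of its underside, on the worktop. x points to the end with the round steel clamp screw (to 128 mm from the origin); the plain end is at -x, nearer the robot. A grey stone, top 200 x 66 mm, lies centred in it on a rubber bed that gives about 1 mm per 10 N of load, 4 mm at most.
- stroke_start (a point): Point of the holder's centre line 60 mm from its origin towards the plain end, 18 mm above the worktop: the block's centre starts its stroke over it. The stone's top is worn and not known from these poses: at its middle it lies anywhere from 31 to 41 mm above the worktop, and along its length it is flat but slopes by up to 0.06 rad, up or down; it is level across.
- stroke_end (a point): Point of the holder's centre line 60 mm from its origin towards the clamp screw, 18 mm above the worktop: the block's centre ends its stroke over it.
- trivet_top (a point): Round cork trivet, 130 mm across, 8 mm thick, fixed on the worktop. This point is the centre of its top face, where the block's centre shall stand at the end.
- cup_mid (a point): White espresso cup, 64 mm across (91 mm with its handle), 50 mm high; point in its middle, 25 mm up. Leave it alone.
- timer_mid (a point): White egg timer, 60 mm across, 54 mm high; point in its middle, 27 mm up. Leave it alone.
- cork_mid (a point): Bottle cork standing upright, 24 mm across, 38 mm high; point in its middle, 19 mm up. Leave it alone.

How it is judged:
By the outcome, as a careful person would: the job done as asked, in the order asked, and still so for the second after the job is handed in, with the robot touching nothing.
It also fails if it takes over 72 s, if anything falls off the work surface, if the arm or the gripper's body presses on something with over 40 N, if the wrist force passes 120 N, or if a joint passes its speed limit or range.

## Working session

There is one attempt and no reset: what is moved stays moved. The work goes in short steps, Python scripts to look and compute and a tool call to move; the robot and the scene stay as the last step left them, time stands still between calls to the robot, and variables do not carry over. Pictures are saved under pics/ and viewed, at most 10 in all, crops included, and the job is handed in when it is done.

Besides the shell and the picture viewer there is one more tool, called after "Request:" in YAML: its name, and indented under it one key for each argument. apply_moves: Moves the arm, as the interface text tells. Its arguments: {"type":"object","properties":{"moves":{"type":"array"},"force":{"type":"number"}},"required":["moves"]}

```bash
mkdir -p pics
cat > h.py <<'E'
import numpy as np, cv2
from scipy.spatial.transform import Rotation as R
from station import arm
def snap(n,f):
    c=arm.get_calibration(n); im=arm.read_camera(n); cv2.imwrite('pics/'+f,im[:,:,::-1]); np.save('pics/'+f+'.npy',c,allow_pickle=True); return im,c
def ray(c,u,v):
    f=200/np.tan(np.radians(c['vfov'])/2); d=np.array([(u-c['cx'])/f,(v-c['cy'])/f]); s=d.copy()
    for _ in range(30): s=d/(1+c['k1']*(s@s))
    return R.from_quat(c['orientation']).apply([s[0],-s[1],-1])
def onz(c,u,v,z):
    d=ray(c,u,v); o=np.array(c['origin']); return o+d*(z-o[2])/d[2]
def proj(c,p):
    f=200/np.tan(np.radians(c['vfov'])/2); q=R.from_quat(c['orientation']).inv().apply(np.array(p)-c['origin'])
    s=np.array([q[0],-q[1]])/-q[2]; s=s*(1+c['k1']*(s@s)); return s*f+[c['cx'],c['cy']]
def load(f): return np.load('pics/'+f+'.npy',allow_pickle=True).item()
E
python3 - <<'E'
from h import *
for n in('top','scene'):
    im,c=snap(n,n+'0.png'); print(n,c)
print(arm.get_obs())
E
```

```text
top {'vfov': 44.16741180032771, 'cx': 317.5082904002383, 'cy': 191.26263019624614, 'k1': 0.029048218900221308, 'origin': array([524.99221733,  83.69111868, 899.4782337 ]), 'orientation': array([-0.01665537,  0.03596633,  0.71188432, -0.70117739])}
scene {'vfov': 43.88720636059705, 'cx': 318.51280572663387, 'cy': 204.14832176718696, 'k1': -0.06871741664487145, 'origin': array([ 114.05141572, -458.65272745,  659.8140215 ]), 'orientation': array([ 0.39381269, -0.16349895, -0.32891133,  0.8426132 ])}
{'clock': 0.1, 'joints': array([ 1.24396895e+00,  3.20215620e-01,  1.56554353e+00, -2.17070314e-05,
        1.25740888e+00, -2.00128783e-02]), 'qvel': array([ 0.00045344, -0.00228138, -0.0023762 , -0.00213287, -0.00182814,
        0.00138416]), 'joint_efforts': array([-5.39524499e-04, -4.13337708e+01, -2.32508433e+01,  7.28428806e-02,
        4.22040210e-02, -5.39152381e-05]), 'eef_pos': array([173.53133412, 547.71571333, 213.2166979 ]), 'eef_rot': array([ 1.52802886e-01,  9.88256372e-01, -7.77650572e-04, -1.25749237e-04]), 'wrist_force': array([-0.44338062,  0.34818724,  0.35100034]), 'torque': array([-0.01056352, -0.04228114,  0.00627077]), 'finger_force': 0.0, 'grip_width': 1.0009902002588997}
```

View pics/top0.png

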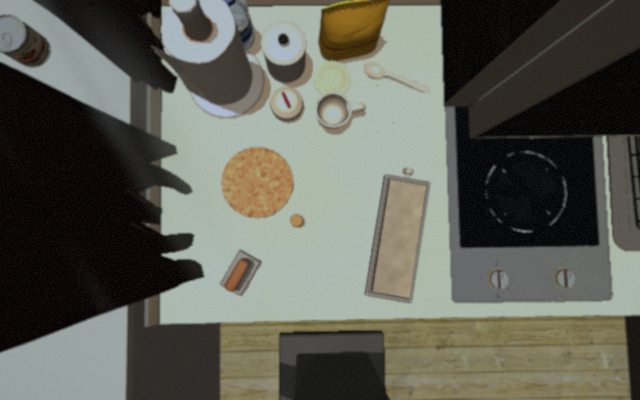

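View pics/scene0.png

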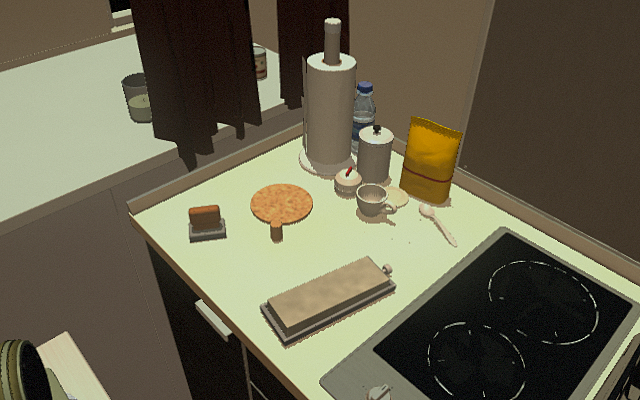

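Top view: block at (240,273), trivet (258,182), cork (297,221), holder (397,237) with its screw at (408,171), timer (287,103) and cup (335,111). The scene view agrees. Next I enlarge the block and holder to get their corners.

Run:
```python
from h import *
im=cv2.imread('pics/top0.png')
a=cv2.resize(im[240:305,210:270],None,fx=6,fy=6,interpolation=cv2.INTER_CUBIC)
b=cv2.resize(im[160:310,350:440],None,fx=4,fy=4,interpolation=cv2.INTER_CUBIC)
o=np.zeros((600,760,3),np.uint8); o[:a.shape[0],:360]=a; o[:600,400:760]=b
cv2.imwrite('pics/crop1.png',o)
c=load('top0.png')
for n,u,v,z in [('block',240,275,60),('triv',258,182,8),('cork',297,221,38),('screw',408,171,10),('timer',286,103,54),('cup',333,111,50)]: print(n,onz(c,u,v,z).round(1))
hsv=cv2.cvtColor(im,cv2.COLOR_BGR2HSV)
m=((hsv[...,1]>110)&(hsv[...,0]<22)).astype(np.uint8); 
n,l,s,ce=cv2.connectedComponentsWithStats(m)
for i in range(1,n):
    if s[i,4]>60: print(s[i],ce[i],cv2.minAreaRect(np.argwhere(l==i)[:,::-1].astype(np.float32)))
```

```text
block [448.4 192.6  60. ]
triv [609.6 166.3   8. ]
cork [537.6  96.2  38. ]
screw [ 625.9 -106.8   10. ]
timer [742.6 112.4  54. ]
cup [728.6  30.6  50. ]
[127   0  34  19 204] [144.35294118   7.82352941] ((143.5, 9.0), (18.0, 33.0), 90.0)
[ 319    0   71   60 3116] [351.27567394  28.66559692] ((355.7500305175781, 29.24999237060547), (52.95134735107422, 76.681396484375), 78.69007110595703)
[ 18  49  25  15 134] [30.54477612 56.26119403] ((31.046157836914062, 56.33076858520508), (10.791021347045898, 25.303081512451172), 60.255123138427734)
[    0    64   182   285 13880] [ 65.39920749 217.76894813] ((90.49998474121094, 205.99996948242188), (180.99996948242188, 283.99993896484375), 0.0)
[ 223  148   70   69 3527] [257.42103771 181.97391551] ((257.5, 182.0), (68.0, 69.0), 90.0)
[291 215  12  11  98] [296.23469388 220.20408163] ((296.2500305175781, 220.25003051757812), (10.60660171508789, 9.899494171142578), 45.0)
[225 260  23  31 327] [236.33027523 275.14373089] ((236.4461669921875, 274.96923828125), (10.418915748596191, 32.74516677856445), 29.744882583618164)
```

View pics/crop1.png

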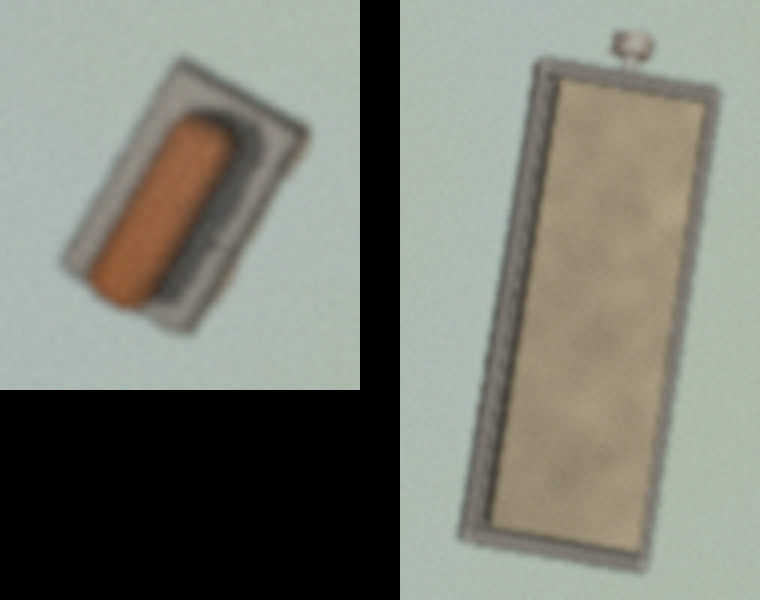

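Corners are clear in the enlarged crops. In full-image pixels, the plate corners are about (240.3,249.7), (261.3,261.7), (220.3,284.2) and (241.7,295.5). The holder corners are about (385,175), (430,182.5), (365,295) and (411,302.5). Next I compute the poses and crop the scene view for the stone heights.

Run:
```python
from h import *
c=load('top0.png')
P=np.array([onz(c,*p,16)for p in[(240.3,249.7),(261.3,261.7),(220.3,284.2),(241.7,295.5)]])
print('plate',P.mean(0).round(1),np.linalg.norm(P[0]-P[2]),np.linalg.norm(P[0]-P[1]),'yaw',np.degrees(np.arctan2(*((P[0]+P[1]-P[2]-P[3])[1::-1]))))
print('grip',onz(c,236.4,275,63).round(1))
H=np.array([onz(c,*p,18)for p in[(385,175),(430,182.5),(365,295),(411.2,302.5)]])
d=(H[0]+H[1]-H[2]-H[3])[:2]/2; print('holder',H.mean(0).round(1),np.linalg.norm(d),np.linalg.norm(H[0]-H[1]),'yaw',np.degrees(np.arctan2(d[1],d[0])))
im=cv2.imread('pics/scene0.png')
cv2.imwrite('pics/crop2.png',cv2.resize(im[250:350,250:410],None,fx=5,fy=5,interpolation=cv2.INTER_CUBIC))
```

```text
plate [448.4 196.6  16. ] 69.25759629512147 42.894167279209064 yaw -30.671826853446348
grip [448.8 198.2  63. ]
holder [504.6 -83.2  18. ] 216.58312500061234 82.37497337058335 yaw -10.911273516848018
```

View pics/crop2.png

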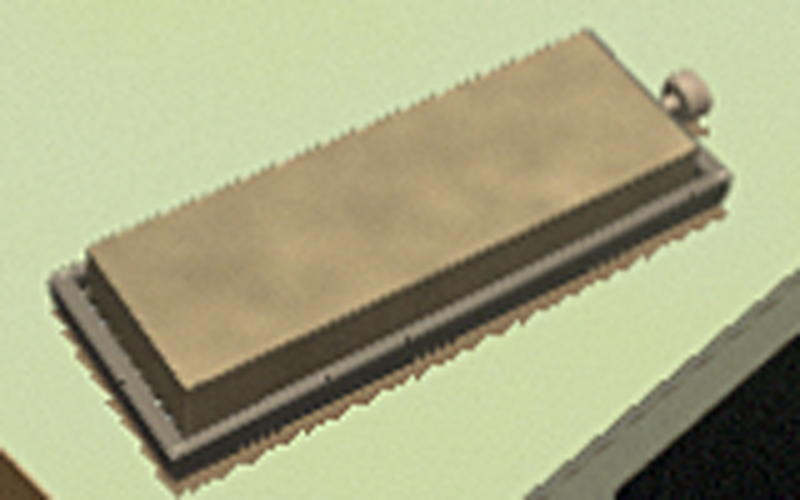

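Stone top corners in the scene crop: (185,388), (88,247), (590,30) and (695,150). Rim corners: (52,280), (180,455) and (730,180). I fit holder pose, stone height and slope using both views.

```bash
cat > fit.py <<'E'
from h import *
from scipy.optimize import least_squares
ct,cs=load('top0.png'),load('scene0.png')
T=lambda p:np.array([(p[0]-400)/4+350,p[1]/4+160]); S=lambda p:np.array(p)/5+250
T_=[(-1,1,'s',(488,522)),(-1,-1,'s',(640,553)),(1,1,'s',(558,80)),(1,-1,'s',(705,105)),(-1,1,'r',(460,540)),(-1,-1,'r',(645,570)),(1,1,'r',(540,60)),(1,-1,'r',(720,90))]
S_=[(-1,-1,'s',(185,388)),(-1,1,'s',(88,247)),(1,1,'s',(590,30)),(1,-1,'s',(695,150)),(-1,1,'r',(52,280)),(-1,-1,'r',(180,455)),(1,-1,'r',(730,180))]
def f(q):
    x,y,a,h,s=q[:5]; r=[]
    for L,c,g,o in((T_,ct,T,q[5:7]),(S_,cs,S,q[7:9])):
        for sx,sy,k,p in L:
            l=np.array([sx*100,sy*33,h+s*sx*100]) if k=='s' else np.array([sx*110,sy*42,18.])
            w=[x+np.cos(a)*l[0]-np.sin(a)*l[1],y+np.sin(a)*l[0]+np.cos(a)*l[1],l[2]]
            r+=list(proj(c,w)-g(p)-o)
    return np.r_[r,q[5:]/1.2]
r=least_squares(f,[504,-83,-.19,36,0,0,0,0,0],loss='soft_l1'); print(r.x.round(3)); print(r.fun[:-4].reshape(-1,2).round(1).tolist())
J=np.linalg.inv(r.jac.T@r.jac); print(np.sqrt(np.diag(J))[:5].round(4))
E
python3 fit.py
python3 - <<'E'
from h import *
c=load('scene0.png'); print(proj(c,[448.5,197,0]),proj(c,[609.6,166.3,8]),proj(c,[537.6,96.2,38]))
E
```

```text
[ 5.05813e+02 -8.35530e+01 -1.89000e-01  3.20840e+01 -4.00000e-02
  7.90000e-02 -4.92000e-01 -1.76000e-01 -4.83000e-01]
[[0.1, 1.4], [-0.4, 0.3], [0.2, -0.7], [-0.1, -0.5], [-0.3, 0.4], [0.3, 1.1], [-0.3, -1.4], [0.6, -0.9], [0.5, 0.4], [-0.4, -0.3], [-0.8, 0.3], [1.3, -0.0], [-0.6, -0.9], [-1.0, 1.1], [1.5, -1.0]]
[1.7465 1.7022 0.0052 2.1988 0.0131]
[208.36435698 232.96571227] [281.90213202 202.1862043 ] [275.87686007 223.67371622]
```

```bash
cat > go.py <<'E'
# python3 go.py x y z yaw_deg [pitch_deg about tool y] : shift/turn to reach a TCP pose (tool x heading yaw, z down)
import sys; from h import *
def plan(x,y,z,yaw,pitch=0,o=None):
    o=o or arm.get_obs(); Rc=R.from_quat(o['eef_rot']); a=np.radians(yaw)
    X=np.array([np.cos(a),np.sin(a),0]);Z=np.array([0,0,-1.]);Rt=R.from_matrix(np.c_[X,np.cross(Z,X),Z])*R.from_euler('y',pitch,degrees=True)
    print('cm',(Rc.inv().apply(np.array([x,y,z])-o['eef_pos'])/10).round(2),'deg',np.degrees((Rc.inv()*Rt).as_rotvec()).round(2))
    print('t',o['clock'],o['eef_pos'].round(1),'F',o['wrist_force'].round(2),'M',o['torque'].round(3),'j',o['joints'].round(2),'w',o['grip_width'])
if __name__=='__main__': plan(*map(float,sys.argv[1:]))
E
python3 go.py 448 197 200 149.3
```

```text
cm [-36.76 -25.14   1.36] deg [-9.000e-02  1.000e-02  1.312e+01]
t 0.1 [173.5 547.7 213.2] F [-0.44  0.35  0.35] M [-0.011 -0.042  0.006] j [ 1.24  0.32  1.57 -0.    1.26 -0.02] w 1.0009902002588997
```

Request:
apply_moves:
  moves: [-4,-2.8,0,0,0,2,1,-9.5,-6.5,0.3,0,0,4,1,-15,-10.3,0.6,0,0,7,1,-21,-14.3,1,0,0,10,1,-27,-18.5,1.2,0,0,13.1,1,-33,-22.5,1.4,0,0,13.1,1,-36.8,-25.1,1.4,0,0,13.1,1,-36.8,-25.1,1.4,0,0,13.1,1]

```text
clock: 1.1
eef_pos: [450.1, 195.0, 199.6]
eef_rot: [0.266, 0.964, -0.0, -0.0]
wrist_force: [0.5, 0.2, 0.2]
grip_width: 1.001
finger_force: 0.0
```

```bash
python3 go.py 448.4 197 200 149.3
python3 - <<'E'
from h import *
im,c=snap('wrist','w1.png'); print(c, proj(c,[448.4,197,63]))
E
```

```text
cm [ 0.25  0.09 -0.04] deg [-0.04  0.01 -0.19]
t 1.1 [450.1 195.  199.6] F [0.49 0.23 0.17] M [ 0.009  0.082 -0.024] j [ 0.39  0.2   1.77 -0.    1.17 -0.65] w 1.0012334780611116
{'vfov': 64.06922114553029, 'cx': 315.80013886116427, 'cy': 199.83481995130123, 'k1': -0.04246465731472416, 'origin': array([377.12509118, 238.59476261, 370.38085987]), 'orientation': array([-0.13021969, -0.07333911,  0.48698272,  0.86053009])} [317.03933273 187.76156808]
```

View pics/w1.png

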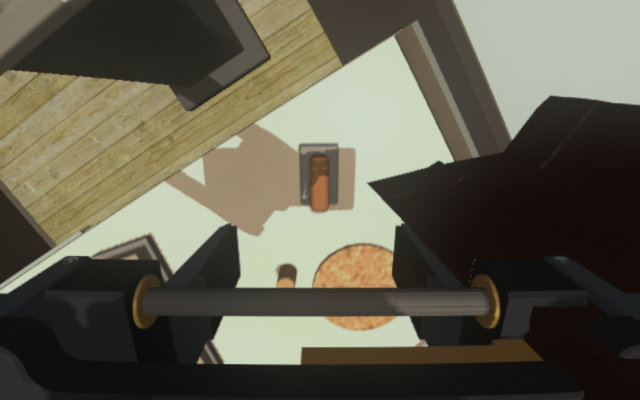

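The wrist view shows the grip's top centred near (319.5,184) and the plate spanning columns 301–338, a few px from my prediction. I compute the fix, then go look at the stone from above before grasping.

```bash
python3 - <<'E'
from h import *
c=load('w1.png'); print(onz(c,319.5,184,63),onz(c,319.5,176,16))
p=onz(c,319.3,212,63);q=onz(c,319.3,158,63); print(np.linalg.norm(p-q),np.degrees(np.arctan2(*(p-q)[1::-1])))
E
python3 go.py 470 -76 200 169.2
```

```text
[446.34520428 201.07540498  63.        ] [448.88900444 200.13162312  16.        ]
55.36739101026237 -30.810260318785975
cm [-1.550e+01 -2.221e+01  1.000e-02] deg [ -0.09   0.08 -20.09]
t 1.15 [451.  194.2 199.5] F [ 0.93 -1.4   0.35] M [-0.049 -0.096  0.004] j [ 0.38  0.2   1.77 -0.    1.17 -0.65] w 1.0027864122835466
```

```bash
python3 go.py 564 -95 190 169.2
```

```text
cm [-24.54 -19.01   1.02] deg [ -0.09   0.08 -20.09]
t 1.15 [451.  194.2 199.5] F [ 0.93 -1.4   0.35] M [-0.049 -0.096  0.004] j [ 0.38  0.2   1.77 -0.    1.17 -0.65] w 1.0027864122835466
```

Request:
apply_moves:
  moves: [-3,-2.3,0,0,0,-3,1,-7.5,-5.8,0,0,0,-7,1,-12,-9.4,0.3,0,0,-11,1,-17,-13,0.6,0,0,-15,1,-21.5,-16.7,0.9,0,0,-19,1,-24.5,-19,1,0,0,-20.1,1,-24.5,-19,1,0,0,-20.1,1,-24.5,-19,1,0,0,-20.1,1]

```text
clock: 2.15
eef_pos: [561.9, -89.7, 189.5]
eef_rot: [0.092, 0.996, 0.0, -0.001]
wrist_force: [0.2, 0.5, 0.7]
grip_width: 1.002
finger_force: 0.0
```

```bash
python3 go.py 448 199 110 149.3
python3 - <<'E'
from h import *
im,c=snap('wrist','w2.png')
b=im[0:260,200:440,::-1]; cv2.imwrite('pics/w2c.png',cv2.resize(b,None,fx=2.3,fy=2.3,interpolation=cv2.INTER_CUBIC))
E
```

```text
cm [16.48 26.28  8.  ] deg [ 0.03 -0.09 20.13]
t 2.15 [561.9 -89.7 189.5] F [0.22 0.51 0.66] M [0.067 0.06  0.003] j [-0.18  0.33  1.62  0.    1.2  -1.57] w 1.0022520671642658
```

View pics/w2c.png

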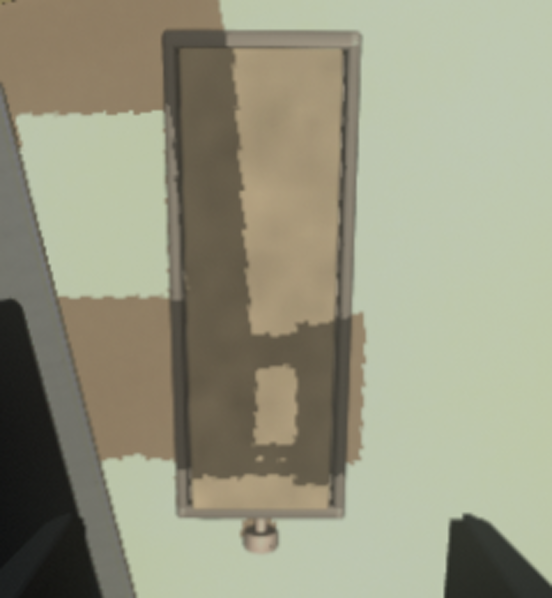

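The wrist view shows the stone corners in the crop at (181,47), (344,47), (190,508) and (329,508). The rim corners are at (163,32), (361,33), (179,516) and (344,516). I refit with three views and small camera-pose errors as nuisance terms.

```bash
cat > fit2.py <<'E'
exec(open('fit.py').read().split('def f(q)')[0])
cw=load('w2.png'); W=lambda p:np.array([p[0]/2.3+200,p[1]/2.3])
W_=[(-1,-1,'s',(181,47)),(-1,1,'s',(344,47)),(1,-1,'s',(190,508)),(1,1,'s',(329,508)),(-1,-1,'r',(163,32)),(-1,1,'r',(361,33)),(1,-1,'r',(179,516)),(1,1,'r',(344,516))]
V=[(T_,ct,T,.6),(S_,cs,S,.5),(W_,cw,W,.5)]
def f(q,V=V):
    x,y,a,h,s=q[:5]; r=[]
    for i,(L,c,g,sg) in enumerate(V):
        n=q[5+6*i:11+6*i]; c2=dict(c); c2['origin']=np.array(c['origin'])+2*n[:3]; c2['orientation']=(R.from_quat(c['orientation'])*R.from_rotvec(n[3:]*.004)).as_quat()
        for sx,sy,k,p in L:
            l=np.array([sx*100,sy*33,h+s*sx*100]) if k=='s' else np.array([sx*110,sy*42,18.])
            w=[x+np.cos(a)*l[0]-np.sin(a)*l[1],y+np.sin(a)*l[0]+np.cos(a)*l[1],l[2]]
            r+=list((proj(c2,w)-g(p))/sg)
        r+=list(n)
    return np.array(r)
for vs in ([0,1,2],[0,1],[1,2],[1],[0,2]):
    V2=[V[i] for i in vs]
    r=least_squares(f,np.r_[504,-83,-.19,36,0,np.zeros(6*len(vs))],args=(V2,),loss='soft_l1'); print(vs,r.cost.round(1),r.x[:5].round(3),np.sqrt(np.diag(np.linalg.inv(r.jac.T@r.jac)))[:5].round(4))
    if vs==[0,1,2]: print(r.fun.round(1).tolist())
E
python3 fit2.py
```

```text
[0, 1, 2] 21.7 [ 5.06312e+02 -8.13710e+01 -1.90000e-01  3.41690e+01 -3.10000e-02] [2.0893 1.9969 0.0032 0.9013 0.0072]
[0.2, 2.1, -0.9, 0.2, 0.7, -0.7, 0.0, -0.4, -0.4, 0.2, 0.1, 1.4, -0.5, -1.6, 0.4, -0.7, 0.2, 0.5, 2.9, 0.4, 0.5, -0.2, 1.1, 0.7, -0.3, -0.4, -1.7, 0.1, 2.2, -0.7, -0.7, -0.8, -1.9, 2.9, 2.2, -0.2, -0.7, -0.3, 1.7, 0.7, 0.3, 0.2, -0.9, -0.3, 0.0, 0.4, 2.6, -0.6, -0.0, -0.2, 0.2, -0.1, 0.2, -0.2, -0.8, 0.4, -0.0, 0.9, 0.4, -0.2, 2.2, -0.4, -0.0, 0.1]
[0, 1] 16.4 [ 5.07944e+02 -8.23940e+01 -1.89000e-01  3.34270e+01 -3.50000e-02] [3.3914 3.29   0.0047 1.4693 0.0094]
[1, 2] 14.7 [ 5.06881e+02 -8.02980e+01 -1.91000e-01  3.43130e+01 -2.90000e-02] [2.5463 2.2377 0.0039 0.9152 0.0075]
[1] 8.8 [ 5.13947e+02 -7.50370e+01 -1.92000e-01  3.35310e+01 -2.50000e-02] [4.9832 5.7213 0.0091 1.4265 0.0123]
[0, 2] 10.9 [ 5.04753e+02 -8.19910e+01 -1.90000e-01  3.44510e+01 -2.20000e-02] [2.135  2.2727 0.0036 1.1805 0.0117]
```

Stone: centre about (506,-82), yaw -10.9°, middle height about 34 mm, slope about -0.03 (falls toward the screw). Moving back to the block to grasp it.

Request:
apply_moves:
  moves: [2,3.2,0,0,0,3,1,5,8,0.5,0,0,7,1,8.5,13.2,2,0,0,11,1,11.6,18.5,4,0,0,15,1,14.5,23,6,0,0,19,1,16.5,26.3,7.5,0,0,20.1,1,16.5,26.3,8,0,0,20.1,1,16.5,26.3,8,0,0,20.1,1]

```text
clock: 3.2
eef_pos: [448.0, 198.5, 110.0]
eef_rot: [0.264, 0.965, -0.0, -0.0]
wrist_force: [-0.6, 0.6, 0.4]
grip_width: 0.999
finger_force: 0.0
```

```bash
python3 go.py 448 199 26 149.3
```

```text
cm [0.02 0.05 8.4 ] deg [-0.02  0.    0.13]
t 3.2 [448.  198.5 110. ] F [-0.58  0.59  0.4 ] M [-0.067 -0.018  0.01 ] j [ 0.39  0.28  1.91 -0.    0.95 -0.64] w 0.9990305757402499
```

Request:
apply_moves:
  moves: [0,0.05,2,0,0,0,0.5,0,0.05,5,0,0,0,0,0,0.05,7.5,0,0,0,-0.2,0,0.05,8.4,0,0,0,-0.3,0,0.05,8.4,0,0,0,-0.3,0,0.05,8.4,0,0,0,-1,0,0.05,8.4,0,0,0,-1,0,0.05,8.4,0,0,0,-1]
  force: 10

```text
clock: 4.2
eef_pos: [449.4, 198.9, 26.7]
eef_rot: [0.264, 0.964, 0.001, 0.001]
wrist_force: [-0.7, -0.2, 4.4]
grip_width: 0.218
finger_force: 10.0
```

Request:
apply_moves:
  moves: [0,0,0,0,0,0,-1,0,0,0,0,0,0,-1,0,0,0,0,0,0,-1,0,0,0,0,0,0,-1]
  force: 55

```text
clock: 4.7
eef_pos: [449.5, 199.0, 26.7]
eef_rot: [0.264, 0.964, 0.001, 0.001]
wrist_force: [0.3, 0.3, 5.7]
grip_width: 0.217
finger_force: 55.0
```

```bash
python3 go.py 448 199 110 169.1
python3 - <<'E'
from h import *
print(arm.get_obs()['finger_force']); snap('wrist','w3.png')
E
```

```text
cm [ 0.12 -0.06 -8.33] deg [  0.08   0.08 -19.77]
t 4.7 [449.5 199.   26.7] F [0.33 0.3  5.69] M [-0.117  0.055 -0.064] j [ 0.39  0.39  2.    0.    0.74 -0.64] w 0.21716286921981076
55.001596212387085
```

View pics/w3.png

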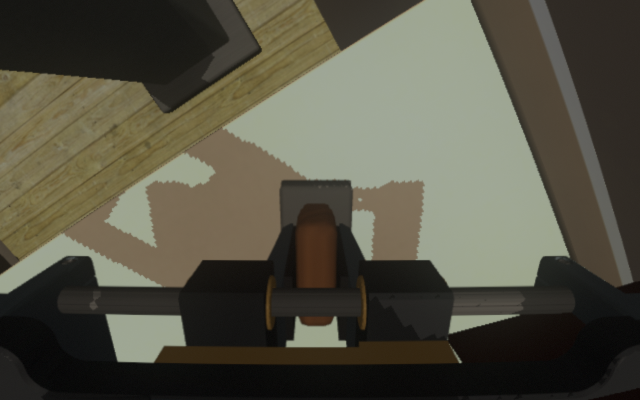

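The wrist view shows the grip held square between the pads, with the plate's near edge at (316,181). I check the offset of the block along the pads.

Run:
```python
from h import *
c=load('w3.png'); o=arm.get_obs(); Ro=R.from_quat(o['eef_rot'])
for u,v,z in [(281,182,16),(351,182,16),(316,204,60),(316,324,63)]: print(Ro.inv().apply(onz(c,u,v,z)-o['eef_pos']).round(1))
```

```text
[ 39.8 -20.6  10.6]
[39.7 20.4 10.7]
[ 40.5  -0.1 -33.3]
[-22.2  -0.2 -36.3]
```

The block's centre sits about 5.5 mm along tool +x from the TCP, which is acceptable and I'll compensate for it. Next: lift and carry it to above the stroke start, aligned with the stone and pitched about 1.8° for the slope.

Request:
apply_moves:
  moves: [0,0,-0.5,0,0,0,-1,0,0,-2,0,0,0,-1,0,0,-4.5,0,0,0,-1,0,0,-7,0,0,0,-1,0,0,-9,0,0,0,-1,0,0,-9.8,0,0,0,-1,0,0,-9.8,0,0,0,-1,0,0,-9.8,0,0,0,-1]

```text
clock: 5.75
eef_pos: [448.0, 198.3, 122.9]
eef_rot: [0.265, 0.964, -0.001, -0.001]
wrist_force: [0.4, -0.5, -1.6]
grip_width: 0.217
finger_force: 55.0
```

```bash
python3 go.py 452.5 -71.7 120 169.1 1.8
```

```text
cm [-14.16 -22.99   0.32] deg [  0.22   1.69 -19.78]
t 5.75 [448.  198.3 122.9] F [ 0.39 -0.46 -1.62] M [-0.004 -0.023  0.04 ] j [ 0.39  0.27  1.89  0.    0.99 -0.64] w 0.21683359357176374
```

Request:
apply_moves:
  moves: [-1.5,-2.4,0,0,0,-2,-1,-4,-6.5,0,0,0,-6,-1,-7,-11.4,0,0,0.5,-10,-1,-10,-16.3,0,0,1,-14,-1,-12.5,-20.4,0.2,0,1.5,-18,-1,-14,-22.7,0.3,0.2,1.7,-19.8,-1,-14.2,-23,0.3,0.2,1.7,-19.8,-1,-14.2,-23,0.3,0.2,1.7,-19.8,-1]

```text
clock: 6.75
eef_pos: [453.1, -71.2, 120.4]
eef_rot: [0.095, 0.995, 0.003, -0.015]
wrist_force: [0.6, 0.6, -2.7]
grip_width: 0.217
finger_force: 55.0
```

Request:
apply_moves:
  moves: [0,0,0.5,0,0,0,-1,0,0,1.5,0,0,0,-1,0,0,2.5,0,0,0,-1,0,0,3,0,0,0,-1,0,0,3,0,0,0,-1]

```text
clock: 7.38
eef_pos: [452.4, -71.3, 90.4]
eef_rot: [0.095, 0.995, 0.002, -0.015]
wrist_force: [0.0, 0.3, -2.8]
grip_width: 0.217
finger_force: 55.0
```

```bash
python3 - <<'E'
from h import *
snap('scene','s1.png')
im=cv2.imread('pics/s1.png'); cv2.imwrite('pics/s1c.png',cv2.resize(im[220:350,250:410],None,fx=4.6,fy=4.6,interpolation=cv2.INTER_CUBIC))
F=[];M=[]
for _ in range(6): arm.read_camera('top'); o=arm.get_obs(); F.append(o['wrist_force']); M.append(o['torque'])
print(np.mean(F,0).round(2),np.std(F,0).round(2),np.mean(M,0).round(3),np.std(M,0).round(3))
E
python3 go.py 452.5 -71.7 70 169.1 1.8
```

```text
[-0.26 -0.25 -2.42] [0.27 0.29 0.12] [ 0.033 -0.051 -0.009] [0.019 0.038 0.022]
cm [-0.03 -0.03  2.12] deg [0.1  0.13 0.02]
t 7.725 [452.9 -71.5  91.2] F [-0.13 -0.47 -2.64] M [ 0.04  -0.028 -0.053] j [-0.18  0.28  1.98  0.    0.92 -1.57] w 0.2180388621324646
```

View pics/s1c.png

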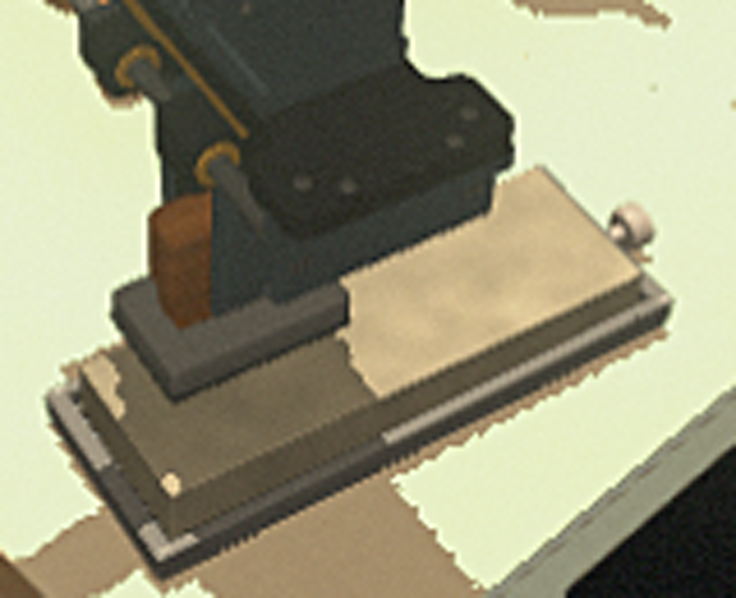

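The block hovers squarely over the plain end of the stone, parallel to it. The in-air baseline is Fz ≈ -2.4 N. I descend carefully.

Run:
```python
from h import *
c=load('s1.png'); print((proj(c,[408.9,-85.5,65.5])-[250,220])*4.6, (proj(c,[477.6,-98.7,63.3])-[250,220])*4.6)
```

```text
[163.94162354 405.36460587] [343.87219364 324.25470634]
```

Request:
apply_moves:
  moves: [0,0,0.7,0,0,0,-1,0,0,1.5,0,0,0,-1,0,0,2.1,0,0,0,-1,0,0,2.3,0,0,0,-1,0,0,2.4,0,0,0,-1,0,0,2.4,0,0,0,-1]

```text
clock: 8.48
eef_pos: [452.1, -71.3, 67.0]
eef_rot: [0.095, 0.995, 0.002, -0.015]
wrist_force: [-0.1, -0.5, -2.6]
grip_width: 0.219
finger_force: 55.0
```

Request:
apply_moves:
  moves: [0,0,0.05,0,0,0,-1,0,0,0.1,0,0,0,-1,0,0,0.15,0,0,0,-1,0,0,0.2,0,0,0,-1,0,0,0.2,0,0,0,-1]

```text
clock: 9.1
eef_pos: [451.9, -71.3, 64.9]
eef_rot: [0.095, 0.995, 0.002, -0.015]
wrist_force: [-0.4, -0.6, -2.6]
grip_width: 0.216
finger_force: 55.0
```

Request:
apply_moves:
  moves: [0,0,0.05,0,0,0,-1,0,0,0.1,0,0,0,-1,0,0,0.1,0,0,0,-1]

```text
clock: 9.48
eef_pos: [451.9, -71.2, 63.9]
eef_rot: [0.095, 0.995, 0.002, -0.015]
wrist_force: [0.1, -0.4, -2.4]
grip_width: 0.215
finger_force: 55.0
```

Request:
apply_moves:
  moves: [0,0,0.05,0,0,0,-1,0,0,0.1,0,0,0,-1,0,0,0.1,0,0,0,-1]

```text
clock: 9.85
eef_pos: [451.9, -71.2, 62.9]
eef_rot: [0.095, 0.995, 0.002, -0.015]
wrist_force: [0.1, 0.3, -2.9]
grip_width: 0.215
finger_force: 55.0
```

Request:
apply_moves:
  moves: [0,0,0.03,0,0,0,-1,0,0,0.06,0,0,0,-1,0,0,0.06,0,0,0,-1]

```text
clock: 10.22
eef_pos: [451.9, -71.2, 62.3]
eef_rot: [0.095, 0.995, 0.002, -0.015]
wrist_force: [0.6, 0.0, -2.9]
grip_width: 0.219
finger_force: 55.0
```

Request:
apply_moves:
  moves: [0,0,0.03,0,0,0,-1,0,0,0.06,0,0,0,-1,0,0,0.06,0,0,0,-1]

```text
clock: 10.6
eef_pos: [451.8, -71.2, 61.7]
eef_rot: [0.095, 0.995, 0.002, -0.015]
wrist_force: [0.9, 0.3, -2.5]
grip_width: 0.213
finger_force: 55.0
```

Request:
apply_moves:
  moves: [0,0,0.03,0,0,0,-1,0,0,0.06,0,0,0,-1,0,0,0.06,0,0,0,-1]

```text
clock: 10.98
eef_pos: [451.8, -71.2, 61.1]
eef_rot: [0.095, 0.995, 0.002, -0.015]
wrist_force: [0.6, 0.5, -2.4]
grip_width: 0.212
finger_force: 55.0
```

Request:
apply_moves:
  moves: [0,0,0.03,0,0,0,-1,0,0,0.06,0,0,0,-1,0,0,0.06,0,0,0,-1]

```text
clock: 11.35
eef_pos: [451.8, -71.2, 60.6]
eef_rot: [0.095, 0.995, 0.002, -0.015]
wrist_force: [0.1, -0.2, -1.7]
grip_width: 0.219
finger_force: 55.0
```

Request:
apply_moves:
  moves: [0,0,0.03,0,0,0,-1,0,0,0.06,0,0,0,-1,0,0,0.06,0,0,0,-1]

```text
clock: 11.72
eef_pos: [451.8, -71.2, 60.2]
eef_rot: [0.095, 0.995, 0.002, -0.015]
wrist_force: [-1.4, -0.2, 1.2]
grip_width: 0.218
finger_force: 55.0
```

Request:
apply_moves:
  moves: [0,0,0.03,0,0,0,-1,0,0,0.06,0,0,0,-1,0,0,0.06,0,0,0,-1]

```text
clock: 12.1
eef_pos: [451.7, -71.2, 59.7]
eef_rot: [0.095, 0.995, 0.002, -0.015]
wrist_force: [-2.2, 0.3, 4.4]
grip_width: 0.219
finger_force: 55.0
```

```bash
cat > avg.py <<'E'
from h import *
F=[];M=[];P=[]
for _ in range(6): arm.read_camera('top'); o=arm.get_obs(); F.append(o['wrist_force']); M.append(o['torque']);P.append(o['eef_pos'])
print(np.mean(F,0).round(2),np.mean(M,0).round(3),np.mean(P,0).round(2),np.degrees(R.from_quat(o['eef_rot']).as_rotvec()).round(2))
E
python3 avg.py; python3 go.py 570.3 -94.3 60 169.1 1.8
```

```text
[-2.15  0.4   5.12] [-0.025  0.337 -0.019] [451.74 -71.22  59.69] [ -16.9  -177.52   -0.4 ]
cm [-12.07  -0.03  -0.39] deg [0.1  0.11 0.03]
t 12.4 [451.7 -71.2  59.7] F [-1.81  0.49  5.32] M [-0.027  0.321  0.015] j [-0.18  0.32  2.02  0.    0.83 -1.57] w 0.21515965895330755
```

Contact at TCP z ≈ 60.7 puts the stone top at about 34 mm there. The load is now 7.5 N, but the moment suggests contact is biased to the rear edge. I test the pitch with +1°.

Request:
apply_moves:
  moves: [-0.02,0,0,0,0.5,0,-1,-0.05,0,0,0,1,0,-1,-0.05,0,0,0,1,0,-1,-0.05,0,0,0,1,0,-1]

```text
clock: 12.9
eef_pos: [452.2, -71.3, 59.9]
eef_rot: [0.095, 0.995, 0.003, -0.023]
wrist_force: [-3.1, 0.6, 7.1]
grip_width: 0.219
finger_force: 55.0
```

```bash
python3 avg.py
```

```text
[-3.31  0.43  7.5 ] [ 0.032  0.431 -0.001] [452.19 -71.31  59.94] [ -16.81 -176.52   -0.55]
```

Request:
apply_moves:
  moves: [0.03,0,0,0,-0.7,0,-1,0.06,0,0,0,-1.5,0,-1,0.06,0,0,0,-1.5,0,-1,0.06,0,0,0,-1.5,0,-1]

```text
clock: 13.7
eef_pos: [451.5, -71.2, 59.4]
eef_rot: [0.095, 0.995, 0.002, -0.011]
wrist_force: [-3.6, -0.1, 4.8]
grip_width: 0.216
finger_force: 55.0
```

```bash
python3 avg.py
```

```text
[-2.99  0.32  5.31] [ 0.006  0.474 -0.027] [451.49 -71.18  59.42] [ -16.95 -177.96   -0.34]
```

Over the three pitches the TCP height rises about 0.5 mm per degree, so contact is at the front edge and the stone is less tilted than I set. I reduce the pitch further.

Request:
apply_moves:
  moves: [0.02,0,0.01,0,-0.5,0,-1,0.04,0,0.03,0,-1,0,-1,0.04,0,0.03,0,-1,0,-1,0.04,0,0.03,0,-1,0,-1]

```text
clock: 14.5
eef_pos: [450.9, -71.0, 58.9]
eef_rot: [0.095, 0.995, 0.001, -0.002]
wrist_force: [-2.0, -0.7, 3.5]
grip_width: 0.217
finger_force: 55.0
```

```bash
python3 avg.py
```

```text
[-3.09  0.89  3.93] [ 0.107  0.902 -0.016] [450.91 -71.04  58.95] [ -17.04 -178.95   -0.2 ]
```

Request:
apply_moves:
  moves: [0.02,0,0.01,0,-0.5,0,-1,0.05,0,0.03,0,-1,0,-1,0.05,0,0.03,0,-1,0,-1,0.05,0,0.03,0,-1,0,-1]

```text
clock: 15.3
eef_pos: [450.6, -71.0, 58.9]
eef_rot: [0.095, 0.995, 0.0, 0.007]
wrist_force: [-4.0, 0.2, 5.4]
grip_width: 0.215
finger_force: 55.0
```

```bash
python3 avg.py
```

```text
[-3.97  0.89  5.39] [ 0.166  1.081 -0.006] [450.66 -70.99  58.83] [1.698e+01 1.784e+02 4.000e-02]
```

Going from +0.25° to -0.8° leaves the contact height unchanged, so the block sits flat near -0.3° of tool pitch. I set that, bring the load to about 9 N (reading ≈ +6.6 N) and start the slow stroke with feedback.

Request:
apply_moves:
  moves: [-0.02,0,0.02,0,0.5,0,-1,-0.02,0,0.03,0,0.5,0,-1,-0.02,0,0.03,0,0.5,0,-1]

```text
clock: 15.98
eef_pos: [451.0, -71.0, 58.5]
eef_rot: [0.095, 0.995, 0.001, 0.003]
wrist_force: [-4.7, 0.9, 4.6]
grip_width: 0.215
finger_force: 55.0
```

```bash
python3 avg.py; python3 go.py 570.3 -94.3 58.8 169.1 -0.3
```

```text
[-3.46  0.94  5.09] [ 0.186  1.084 -0.002] [450.98 -71.05  58.51] [1.7040e+01 1.7889e+02 1.2000e-01]
cm [-12.16  -0.03   0.03] deg [ 0.1  -0.01  0.02]
t 16.275 [451.  -71.   58.5] F [-2.56  0.52  4.53] M [ 0.208  1.127 -0.03 ] j [-0.18  0.3   2.05  0.    0.79 -1.57] w 0.21532474323163
```

The contact height is lowest at this pitch (59.26, against 59.6 on either side), so the block lies flat. Starting the stroke.

Request:
apply_moves:
  moves: [-0.06,0,0.02,0,0,0,-1,-0.18,0,0.03,0,0,0,-1,-0.3,0,0.03,0,0,0,-1,-0.42,0,0.03,0,0,0,-1,-0.54,0,0.03,0,0,0,-1]

```text
clock: 16.9
eef_pos: [455.1, -71.8, 58.1]
eef_rot: [0.095, 0.995, 0.001, 0.001]
wrist_force: [-5.3, 0.6, 6.9]
grip_width: 0.213
finger_force: 55.0
```

Request:
apply_moves:
  moves: [-0.12,0,0,0,0,0,-1,-0.24,0,0,0,0,0,-1,-0.36,0,0.01,0,0,0,-1,-0.48,0,0.01,0,0,0,-1,-0.6,0,0.01,0,0,0,-1,-0.72,0,0.01,0,0,0,-1]

```text
clock: 17.65
eef_pos: [461.9, -73.1, 58.0]
eef_rot: [0.095, 0.995, 0.001, 0.001]
wrist_force: [-5.8, 1.9, 8.4]
grip_width: 0.218
finger_force: 55.0
```

Request:
apply_moves:
  moves: [-0.12,0,-0.02,0,0,0,-1,-0.24,0,-0.03,0,0,0,-1,-0.36,0,-0.03,0,0,0,-1,-0.48,0,-0.03,0,0,0,-1,-0.6,0,-0.04,0,0,0,-1,-0.72,0,-0.04,0,0,0,-1]

```text
clock: 18.4
eef_pos: [469.3, -74.6, 58.5]
eef_rot: [0.095, 0.995, 0.001, 0.001]
wrist_force: [-5.8, 1.4, 7.1]
grip_width: 0.214
finger_force: 55.0
```

Request:
apply_moves:
  moves: [-0.12,0,0,0,0,0,-1,-0.24,0,0,0,0,0,-1,-0.36,0,-0.01,0,0,0,-1,-0.48,0,-0.01,0,0,0,-1,-0.6,0,-0.01,0,0,0,-1,-0.72,0,-0.01,0,0,0,-1]

```text
clock: 19.15
eef_pos: [476.4, -76.0, 58.6]
eef_rot: [0.095, 0.995, 0.001, 0.001]
wrist_force: [-4.8, 2.0, 5.9]
grip_width: 0.215
finger_force: 55.0
```

Request:
apply_moves:
  moves: [-0.12,0,0.01,0,0,0,-1,-0.24,0,0.02,0,0,0,-1,-0.36,0,0.02,0,0,0,-1,-0.48,0,0.02,0,0,0,-1,-0.6,0,0.02,0,0,0,-1,-0.72,0,0.02,0,0,0,-1]

```text
clock: 19.9
eef_pos: [483.2, -77.2, 58.5]
eef_rot: [0.095, 0.995, 0.001, 0.001]
wrist_force: [-6.4, 1.0, 7.0]
grip_width: 0.215
finger_force: 55.0
```

```bash
python3 go.py 570.3 -94.3 58.8 169.1 -0.15
```

```text
cm [-8.87 -0.03 -0.02] deg [ 0.1  -0.04  0.02]
t 19.9 [483.2 -77.2  58.5] F [-6.41  0.95  7.04] M [ 0.258  1.651 -0.019] j [-0.18  0.35  1.98  0.    0.82 -1.57] w 0.21483966025573084
```

Request:
apply_moves:
  moves: [-0.12,0,0,0,0,0,-1,-0.24,0,0,0,0,0,-1,-0.36,0,0,0,0,0,-1,-0.48,0,0,0,0,0,-1,-0.6,0,0,0,0,0,-1,-0.72,0,0,0,0,0,-1,-0.84,0,0,0,0,0,-1,-0.96,0,0,0,0,0,-1]

```text
clock: 20.9
eef_pos: [492.7, -79.1, 58.5]
eef_rot: [0.095, 0.995, 0.001, 0.001]
wrist_force: [-6.0, 1.6, 8.4]
grip_width: 0.213
finger_force: 55.0
```

Request:
apply_moves:
  moves: [-0.12,0,-0.02,0,0,0,-1,-0.24,0,-0.03,0,0,0,-1,-0.36,0,-0.04,0,0,0,-1,-0.48,0,-0.04,0,0,0,-1,-0.6,0,-0.05,0,0,0,-1,-0.72,0,-0.05,0,0,0,-1,-0.84,0,-0.05,0,0,0,-1,-0.96,0,-0.05,0,0,0,-1]

```text
clock: 21.9
eef_pos: [502.9, -81.0, 59.0]
eef_rot: [0.095, 0.995, 0.001, 0.002]
wrist_force: [-3.2, 1.1, 4.5]
grip_width: 0.22
finger_force: 55.0
```

Request:
apply_moves:
  moves: [-0.12,0,0.02,0,0,0,-1,-0.24,0,0.02,0,0,0,-1,-0.36,0,0.02,0,0,0,-1,-0.48,0,0.015,0,0,0,-1,-0.6,0,0.015,0,0,0,-1,-0.72,0,0.01,0,0,0,-1]

```text
clock: 22.65
eef_pos: [510.0, -82.4, 59.0]
eef_rot: [0.095, 0.995, 0.001, 0.002]
wrist_force: [-4.7, 0.9, 4.5]
grip_width: 0.216
finger_force: 55.0
```

Request:
apply_moves:
  moves: [-0.12,0,0.02,0,0,0,-1,-0.24,0,0.03,0,0,0,-1,-0.36,0,0.03,0,0,0,-1,-0.48,0,0.03,0,0,0,-1,-0.6,0,0.025,0,0,0,-1,-0.72,0,0.025,0,0,0,-1]

```text
clock: 23.4
eef_pos: [517.1, -83.7, 58.8]
eef_rot: [0.095, 0.995, 0.001, 0.002]
wrist_force: [-4.8, 1.1, 5.5]
grip_width: 0.219
finger_force: 55.0
```

Request:
apply_moves:
  moves: [-0.12,0,0.01,0,0,0,-1,-0.24,0,0.02,0,0,0,-1,-0.36,0,0.02,0,0,0,-1,-0.48,0,0.02,0,0,0,-1,-0.6,0,0.02,0,0,0,-1,-0.72,0,0.02,0,0,0,-1]

```text
clock: 24.15
eef_pos: [524.2, -85.1, 58.7]
eef_rot: [0.095, 0.995, 0.001, 0.002]
wrist_force: [-4.0, 0.6, 6.0]
grip_width: 0.218
finger_force: 55.0
```

```bash
python3 go.py 570.3 -94.3 58.8 169.1 -0.15
```

```text
cm [-4.7  -0.03  0.01] deg [0.1  0.08 0.02]
t 24.15 [524.2 -85.1  58.7] F [-3.99  0.65  6.05] M [0.239 1.222 0.024] j [-0.18  0.4   1.88  0.    0.86 -1.57] w 0.21750499857659705
```

Request:
apply_moves:
  moves: [-0.12,0,0,0,0,0,-1,-0.24,0,0.01,0,0.1,0,-1,-0.36,0,0.01,0,0.15,0,-1,-0.48,0,0.01,0,0.15,0,-1,-0.6,0,0.01,0,0.15,0,-1,-0.72,0,0.01,0,0.15,0,-1,-0.84,0,0.01,0,0.15,0,-1]

```text
clock: 25.02
eef_pos: [533.2, -86.9, 58.6]
eef_rot: [0.095, 0.995, 0.001, 0.002]
wrist_force: [-3.3, 0.4, 3.5]
grip_width: 0.218
finger_force: 55.0
```

```bash
python3 go.py 570.3 -94.3 58.8 169.1 -0.15
```

```text
cm [-3.79 -0.03 -0.01] deg [0.1  0.02 0.02]
t 25.025 [533.2 -86.9  58.6] F [-3.25  0.44  3.47] M [0.18  0.883 0.034] j [-0.18  0.41  1.86  0.    0.87 -1.57] w 0.21791350781760194
```

Request:
apply_moves:
  moves: [-0.1,0,0.02,0,0,0,-1,-0.2,0,0.035,0,0,0,-1,-0.3,0,0.045,0,0,0,-1,-0.4,0,0.05,0,0,0,-1]

```text
clock: 25.52
eef_pos: [536.6, -87.5, 58.3]
eef_rot: [0.095, 0.995, 0.001, 0.001]
wrist_force: [-5.2, 1.1, 4.7]
grip_width: 0.217
finger_force: 55.0
```

Request:
apply_moves:
  moves: [-0.12,0,0.02,0,0,0,-1,-0.24,0,0.03,0,0,0,-1,-0.36,0,0.035,0,0,0,-1,-0.48,0,0.04,0,0,0,-1]

```text
clock: 26.02
eef_pos: [541.0, -88.4, 58.0]
eef_rot: [0.095, 0.995, 0.001, 0.001]
wrist_force: [-5.3, 2.0, 6.0]
grip_width: 0.218
finger_force: 55.0
```

Request:
apply_moves:
  moves: [-0.12,0,0.01,0,0,0,-1,-0.24,0,0.02,0,0,0,-1,-0.36,0,0.025,0,0,0,-1,-0.48,0,0.03,0,0,0,-1]

```text
clock: 26.52
eef_pos: [545.6, -89.3, 57.7]
eef_rot: [0.095, 0.995, 0.001, 0.001]
wrist_force: [-5.1, 1.5, 6.0]
grip_width: 0.221
finger_force: 55.0
```

```bash
python3 go.py 570.3 -94.3 58.8 169.1 -0.15
```

```text
cm [-2.52 -0.03 -0.11] deg [ 0.1  -0.09  0.02]
t 26.525 [545.6 -89.3  57.7] F [-5.15  1.53  5.97] M [0.245 1.455 0.008] j [-0.18  0.43  1.83  0.    0.88 -1.57] w 0.22052700165712139
```

Request:
apply_moves:
  moves: [-0.12,0,0.015,0,0,0,-1,-0.24,0,0.025,0,0,0,-1,-0.36,0,0.03,0,0,0,-1,-0.48,0,0.035,0,0,0,-1]

```text
clock: 27.02
eef_pos: [550.3, -90.1, 57.5]
eef_rot: [0.095, 0.995, 0.001, 0.001]
wrist_force: [-5.6, 1.9, 7.0]
grip_width: 0.216
finger_force: 55.0
```

Request:
apply_moves:
  moves: [-0.12,0,0.003,0,0,0,-1,-0.24,0,0.007,0,0,0,-1,-0.36,0,0.012,0,0,0,-1,-0.48,0,0.016,0,0,0,-1]

```text
clock: 27.52
eef_pos: [555.0, -91.1, 57.3]
eef_rot: [0.095, 0.995, 0.001, 0.001]
wrist_force: [-4.6, 1.4, 7.3]
grip_width: 0.216
finger_force: 55.0
```

Request:
apply_moves:
  moves: [-0.12,0,0.002,0,0,0,-1,-0.24,0,0.005,0,0,0,-1,-0.36,0,0.009,0,0,0,-1,-0.48,0,0.013,0,0,0,-1,-0.6,0,0.018,0,0,0,-1]

```text
clock: 28.15
eef_pos: [561.1, -92.2, 57.1]
eef_rot: [0.095, 0.995, 0.001, 0.001]
wrist_force: [-4.1, 1.3, 6.6]
grip_width: 0.219
finger_force: 55.0
```

Request:
apply_moves:
  moves: [-0.12,0,0.005,0,0,0,-1,-0.24,0,0.01,0,0,0,-1,-0.36,0,0.014,0,0,0,-1,-0.48,0,0.018,0,0,0,-1,-0.6,0,0.022,0,0,0,-1]

```text
clock: 28.78
eef_pos: [567.2, -93.4, 56.9]
eef_rot: [0.095, 0.995, 0.001, 0.001]
wrist_force: [-4.6, 2.2, 5.4]
grip_width: 0.221
finger_force: 55.0
```

Request:
apply_moves:
  moves: [-0.12,0,0.004,0,0,0,-1,-0.24,0,0.008,0,0,0,-1,-0.36,0,0.012,0,0,0,-1,-0.4,0,0.014,0,0,0,-1]

```text
clock: 29.28
eef_pos: [571.3, -94.2, 56.7]
eef_rot: [0.095, 0.995, 0.001, 0.001]
wrist_force: [-4.3, 0.8, 4.9]
grip_width: 0.218
finger_force: 55.0
```

```bash
python3 - <<'E'
from h import *
snap('wrist','w4.png'); snap('scene','s4.png')
a=cv2.resize(cv2.imread('pics/w4.png')[100:350,220:420],None,fx=2,fy=2,interpolation=cv2.INTER_CUBIC)
b=cv2.resize(cv2.imread('pics/s4.png')[210:350,250:410],None,fx=2.4,fy=2.4,interpolation=cv2.INTER_CUBIC)
o=np.zeros((500,790,3),np.uint8); o[:500,:400]=a; o[:b.shape[0],404:404+b.shape[1]]=b; cv2.imwrite('pics/c4.png',o)
E
python3 avg.py
```

```text
[-4.34  0.74  5.51] [ 0.195  1.226 -0.014] [571.33 -94.18  56.71] [1.7050e+01 1.7904e+02 1.3000e-01]
```

View pics/c4.png

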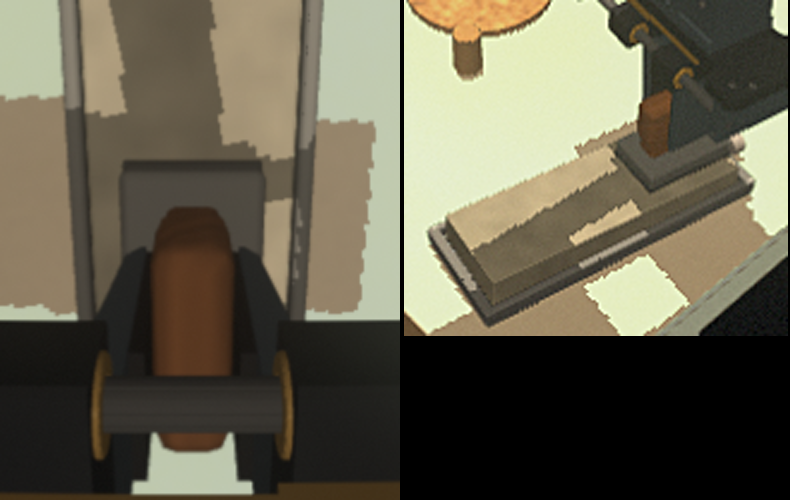

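The wrist crop shows the plate centred laterally on the stone (plate 121–265, stone about 84–300) and the grip offset unchanged. The scene crop shows the block flat at the screw end. The stroke is finished, so I lift off and check the trivet position with the earlier wrist picture.

Request:
apply_moves:
  moves: [0,0,-0.4,0,0,0,-1,0,0,-1.5,0,0,0,-1,0,0,-3.5,0,0,0,-1,0,0,-5.5,0,0,0,-1,0,0,-6.5,0,0,0,-1,0,0,-7,0,0,0,-1]

```text
clock: 30.42
eef_pos: [571.7, -94.4, 127.1]
eef_rot: [0.095, 0.995, 0.001, 0.002]
wrist_force: [0.6, -0.4, -3.3]
grip_width: 0.22
finger_force: 55.0
```

```bash
python3 - <<'E'
from h import *
c=load('w1.png'); im=cv2.imread('pics/w1.png'); print(onz(c,361,287,8).round(1))
for f in('scene0.png','w1.png'):
    c=load(f); hsv=cv2.cvtColor(cv2.imread('pics/'+f),cv2.COLOR_BGR2HSV); m=((hsv[...,1]>110)&(hsv[...,0]<22)&(hsv[...,2]>110)).astype(np.uint8)
    u0,v0=proj(c,[609.6,166.3,8]); n,l,s,ce=cv2.connectedComponentsWithStats(m)
    i=max(range(1,n),key=lambda i:s[i,4]-20*np.hypot(ce[i][0]-u0,ce[i][1]-v0)); print(f,s[i],(u0,v0))
    x,y,w,h=s[i][:4]; print(onz(c,x+w/2-.5,y+h/2-.5,8).round(1))
E
python3 go.py 615 165.3 110 169.1 -1.8
```

```text
[605.2 170.    8. ]
scene0.png [ 250  184   63   44 1985] (np.float64(281.90213201840646), np.float64(202.18620430496216))
[601.3 159.3   8. ]
w1.png [ 313  245   84   43 2808] (np.float64(360.13514017496453), np.float64(290.75430850153253))
[573.9 177.5   8. ]
cm [ 0.65 26.31  1.76] deg [ 0.1  -1.57  0.02]
t 30.425 [571.7 -94.4 127.1] F [ 0.61 -0.36 -3.28] M [-0.046 -0.011  0.002] j [-0.18  0.39  1.69  0.    1.06 -1.57] w 0.21974665637078383
```

Request:
apply_moves:
  moves: [0,2,0,0,0,0,-1,0.1,6.5,0,0,0,0,-1,0.3,11.5,0.2,0,-0.5,0,-1,0.5,16.5,0.5,0,-1,0,-1,0.7,21.5,1,0,-1.6,0,-1,0.9,25.5,1.5,0.1,-1.6,0,-1,0.9,26.4,1.8,0.1,-1.6,0,-1,0.9,26.4,1.8,0.1,-1.6,0,-1]

```text
clock: 31.42
eef_pos: [611.5, 167.4, 107.9]
eef_rot: [0.094, 0.995, -0.002, 0.014]
wrist_force: [0.5, -0.5, -3.3]
grip_width: 0.214
finger_force: 55.0
```

```bash
python3 avg.py; python3 go.py 613 166.5 39 169.1 -1.8
python3 - <<'E'
from h import *
snap('wrist','w5.png'); snap('top','t5.png')
a=cv2.imread('pics/w5.png')[100:400,180:460]; a=cv2.resize(a,None,fx=1.6,fy=1.6)
b=cv2.resize(cv2.imread('pics/t5.png')[130:240,200:310],None,fx=3,fy=3,interpolation=cv2.INTER_CUBIC)
o=np.zeros((480,790,3),np.uint8); o[:a.shape[0],:a.shape[1]]=a; o[:330,455:785]=b; cv2.imwrite('pics/c5.png',o)
E
```

```text
[-0.12  0.09 -2.64] [-0.007  0.024  0.009] [612.05 165.78 108.87] [ 17.03 177.43  -0.26]
cm [0.17 0.1  7.02] deg [-0.   -0.04 -0.07]
t 31.725 [612.3 165.6 109.2] F [-0.35  0.39 -2.89] M [0.014 0.007 0.044] j [ 0.25  0.48  1.59 -0.02  1.04 -1.12] w 0.21951798435609232
```

View pics/c5.png

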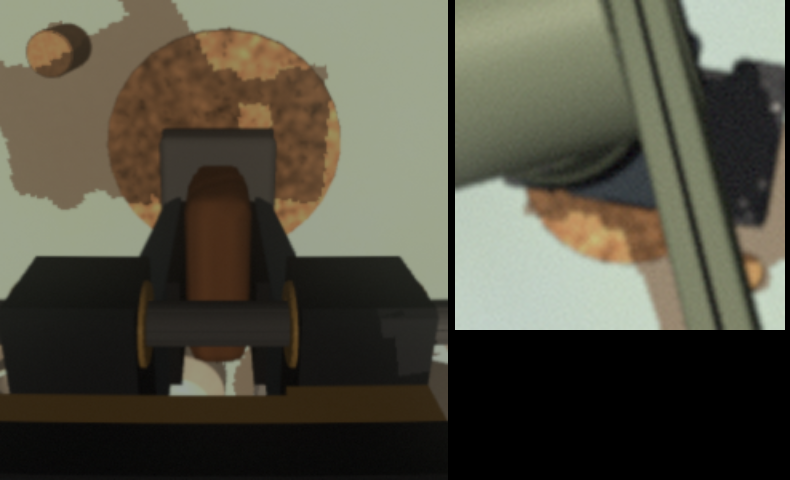

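The trivet is clear in the wrist view: crop left edge (108,140), right (341,140), top (224,28). I compute its centre from these points and the block's plate.

```bash
python3 - <<'E'
from h import *
from scipy.optimize import least_squares
c=load('w5.png'); o=arm.get_obs()
P=np.array([onz(c,180+u/1.6,100+v/1.6,8)[:2] for u,v in[(108,140),(341,140),(224,28),(140,65),(308,65)]])
r=least_squares(lambda q:np.hypot(*(P-q[:2]).T)-65,[607,167]); print(r.x,r.fun)
r=least_squares(lambda q:np.hypot(*(P-q[:2]).T)-q[2],[607,167,65]); print(r.x)
Ro=R.from_quat(o['eef_rot']); print(Ro.inv().apply(onz(c,180+218/1.6,100+130/1.6,o['eef_pos'][2]-10.7)-o['eef_pos']))
E
python3 go.py 613 166.5 39 169.1 -1.8
```

```text
[609.85993169 170.05337343] [-0.69191965 -0.39817733  0.89285466 -0.33066472 -0.75433324]
[608.89086868 170.24130987  64.22623253]
[4.04677929e+01 2.82893490e-03 9.45570811e+00]
cm [0.16 0.07 7.02] deg [ 0.01 -0.03 -0.05]
t 31.825 [612.3 165.9 109.2] F [ 1.51 -0.73 -1.96] M [-0.006 -0.008  0.006] j [ 0.25  0.48  1.59 -0.02  1.04 -1.12] w 0.21457762547079612
```

Request:
apply_moves:
  moves: [0,0.1,1.5,0,0,0,-1,0,0.2,3.5,0,0,0,-1,0,0.25,5.2,0,0,0,-1,0.02,0.25,6.4,0,0,0,-1,0.02,0.25,6.9,0,0,0,-1,0.02,0.25,7.1,0,0,0,-1,0.02,0.25,7.1,0,0,0,-1]

```text
clock: 32.7
eef_pos: [615.0, 168.8, 38.4]
eef_rot: [0.095, 0.995, -0.001, 0.016]
wrist_force: [0.7, 0.2, -2.5]
grip_width: 0.215
finger_force: 55.0
```

Request:
apply_moves:
  moves: [0,0,0.05,0,0,0,-1,0,0,0.1,0,0,0,-1,0,0,0.15,0,0,0,-1,0,0,0.15,0,0,0,-1]

```text
clock: 33.2
eef_pos: [614.7, 168.7, 36.5]
eef_rot: [0.095, 0.995, -0.001, 0.015]
wrist_force: [0.4, 0.2, -2.7]
grip_width: 0.217
finger_force: 55.0
```

Request:
apply_moves:
  moves: [0,0,0.05,0,0,0,-1,0,0,0.1,0,0,0,-1,0,0,0.1,0,0,0,-1]

```text
clock: 33.58
eef_pos: [614.7, 168.8, 35.7]
eef_rot: [0.095, 0.995, -0.001, 0.015]
wrist_force: [-0.4, -0.5, -0.4]
grip_width: 0.216
finger_force: 55.0
```

Request:
apply_moves:
  moves: [0,0,0.03,0,0,0,-1,0,0,0.06,0,0,0,-1,0,0,0.06,0,0,0,-1]

```text
clock: 33.95
eef_pos: [614.8, 168.7, 35.6]
eef_rot: [0.095, 0.995, -0.001, 0.015]
wrist_force: [-1.3, -1.0, 5.3]
grip_width: 0.215
finger_force: 55.0
```

Request:
apply_moves:
  moves: [0,0,-0.03,0,0,0,-1,0,0,-0.03,0,0,0,-1,0,0,-0.03,0,0,0,-1]
  force: 5

```text
clock: 34.33
eef_pos: [615.3, 168.7, 35.3]
eef_rot: [0.095, 0.995, -0.001, 0.016]
wrist_force: [1.2, -0.3, 0.6]
grip_width: 0.22
finger_force: 5.0
```

Request:
apply_moves:
  moves: [0,0,0,0,0,0,-0.5,0,0,0,0,0,0,-0.4,0,0,0,0,0,0,-0.2,0,0,0,0,0,0,0,0,0,0,0,0,0,0]

```text
clock: 34.95
eef_pos: [614.7, 168.8, 35.2]
eef_rot: [0.095, 0.995, -0.001, 0.015]
wrist_force: [-0.2, 0.3, 0.0]
grip_width: 0.498
finger_force: 0.0
```

Request:
apply_moves:
  moves: [0,0,-0.5,0,0,0,0,0,0,-1.5,0,0,0,0,0,0,-3.5,0,0,0,0,0,0,-6,0,0,0,0,0,0,-9,0,0,0,0,0,0,-12,0,0,0,0,0,0,-14,0,0,0,0,0,0,-15,0,0,0,0]

```text
clock: 35.95
eef_pos: [610.7, 169.8, 187.3]
eef_rot: [0.095, 0.995, -0.001, 0.017]
wrist_force: [0.0, -0.2, -0.4]
grip_width: 0.494
finger_force: 0.0
```

```bash
python3 go.py 570 -50 180 169.1
python3 - <<'E'
from h import *
c=load('w5.png'); im,c=snap('wrist','w6.png'); im=im[:,:,::-1]
hsv=cv2.cvtColor(im,cv2.COLOR_BGR2HSV)
m=((hsv[...,1]>100)&(hsv[...,0]<22)&(hsv[...,2]>60)).astype(np.uint8); n,l,s,ce=cv2.connectedComponentsWithStats(m)
for i in range(1,n):
    if s[i,4]>200: print(s[i],ce[i].round(1))
print(proj(c,[609.3,169,8]),proj(c,[609.3,169,71]))
E
```

```text
cm [ -0.13 -22.35   0.7 ] deg [0.08 1.9  0.02]
t 35.95 [610.7 169.8 187.3] F [ 0.05 -0.15 -0.38] M [-0.017  0.025  0.046] j [ 0.26  0.41  1.49 -0.01  1.21 -1.12] w 0.49444592017851724
[221 112  25  24 450] [232.6 123.7]
[ 258  114  115  112 8292] [314.5 169.1]
[217 278   9  51 229] [220.2 305.1]
[407 278   9  51 238] [411.4 304. ]
[ 209  342  279   21 3505] [334.1 354. ]
[314.61830253 173.79157473] [314.50444673 190.69659497]
```

The block is released. I move aside and check the result numerically from the top camera, since all ten picture views are used.

Request:
apply_moves:
  moves: [0,-2,0,0,0,0,0,0,-6,0,0,0,0,0,0,-11,0,0,0,0,0,0,-16,0,0,0,0,0,0,-20,0,0,0,0,0,2,-24,0,0,0,0,0,5,-28,0,0,0,0,0,7,-30,0,0,0,0,0]

```text
clock: 37.0
eef_pos: [481.6, -113.8, 181.6]
eef_rot: [0.096, 0.995, -0.002, 0.013]
wrist_force: [-0.4, 1.4, 0.4]
grip_width: 0.504
finger_force: 0.0
```

Run:
```python
from h import *
im,c=snap('top','t7.png'); im=im[:,:,::-1]; im0=cv2.imread('pics/top0.png')
hsv=cv2.cvtColor(im,cv2.COLOR_BGR2HSV)
d=cv2.absdiff(im,im0).max(2)[140:225,215:300]
m=(d>45).astype(np.uint8); n,l,s,ce=cv2.connectedComponentsWithStats(m)
for i in range(1,n):
    if s[i,4]>60:
        k=np.argwhere(l==i)[:,::-1].astype(np.float32)+[215,140]; print('diff',s[i][4],cv2.minAreaRect(k.astype(np.float32)))
g=((hsv[...,1]<90)&(hsv[...,2]<170))[140:225,215:300].astype(np.uint8); g=cv2.morphologyEx(g,cv2.MORPH_OPEN,np.ones((3,3)))
n,l,s,ce=cv2.connectedComponentsWithStats(g)
for i in range(1,n):
    if s[i,4]>60:
        k=(np.argwhere(l==i)[:,::-1]+[215,140]).astype(np.float32); print('grey',s[i][4],cv2.minAreaRect(k))
print('want plate top',proj(c,[609.3,169,24]),'grip top',proj(c,[609.3,169,71]))
for nm,(x,y,w,h) in dict(cork=(287,211,20,20),timer=(266,82,40,44),cup=(312,90,58,44)).items(): print(nm,cv2.absdiff(im,im0)[y:y+h,x:x+w].mean().round(1))
print(arm.get_obs()['wrist_force'].round(1),arm.get_obs()['eef_pos'].round(0))
```

```text
diff 456 ((259.3513488769531, 179.89190673828125), (21.04306983947754, 38.14056396484375), 9.462322235107422)
grey 579 ((256.65093994140625, 179.02830505371094), (25.124670028686523, 39.25345993041992), 10.619654655456543)
want plate top [255.60863047 181.37155933] grip top [252.8568332  178.72947887]
cork 12.4
timer 12.4
cup 12.4
[-3.3 -0.5 -0.5] [ 479. -115.  182.]
```

The plate stands upright on the trivet: 25×39 px is about 44×72 mm, centred within roughly 4 mm. The cup, timer and cork patches all differ from the first picture by the same uniform amount, so nothing there moved. Handing in.

```bash
python3 -c "
from station import arm
print(arm.finish_job())"
```

```text
the job is handed in; nothing more can be done
None
```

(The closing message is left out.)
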